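# Open the fume hood's sash to its mark and start the fan

### The job

With the fingertips, push the window of the small fume hood up from beneath its lip until the yellow pointer stands within the height of the green mark on the left column, and leave it there. Then press the red fan button beside the hood fully down and let it go. Grip nothing, and leave the things standing round about where they are.

Things in the scene. Friction and masses are not known exactly. Their poses are not given: they have to be found in the camera images.
- hood: Small grey and white bench-top fume hood, fixed to the worktop, 170 deep x 300 wide x 450 high, with a 52 high duct stub on its roof. Origin: middle of its front plane, at worktop height; x points into the hood (away from the robot), y to its left, z up. Below 85 it is a solid plinth whose face is the front plane; above that are two side columns 24 wide, whose faces stand 10 in front of the front plane.
- sash (a joint): Height of the sliding window (m): 0 shut, 0.15 fully up, growing upward. Clear pane in an aluminium frame 246 wide x 180 high, in the front plane. A counterweight carries its weight: it takes about 3 to 6 N to push it up and it stays at the height where it is left.
- lip: Straight aluminium lip along the window's bottom edge, 180 wide (along the hood's y), 10 thick, standing out 65 from the front plane towards the robot, with a rounded front edge. Free below it in front of the plinth down to the worktop. Origin: middle of its underside at the front plane, axes as the hood's; 100 above the worktop with the window shut.
- lip_edge (a point): Middle of the lip's front edge, at the height of its underside (65 in front of the front plane).
- lip_strip: Black rubber strip 3 thick covering the lip's top face; origin as the lip's. With it the lip is 13 thick; the lip must not be pinched between the fingers from above and below.
- pointer (a point): Tip of the yellow pointer on the window's left side; it rises with the window, 45 above the lip's underside.
- mark: Green block clamped on the front of the hood's left column (the robot's left), 22 wide x 16 high x 10 thick; origin: middle of its rear face, at the middle of its height; z up. It is fixed, at another height each time. The pointer's tip must lie within its height.
- fan (a joint): Travel of the red fan button (m): 0 released, 0.006 fully down; it springs back; fully down takes about 5 N.
- fan_top (a point): Middle of the top face of the red button, 36 across, 22 above the worktop, in a round grey housing (52 across, 12 high) fixed on the worktop to the left or right of the hood; it is pressed straight down.
- tin_red: Round ink tin with dark lid and red, yellow and white sides, 70 across x 61 high, loose on the worktop on the other side of the hood from the button. Origin: centre of its underside. Bystander.
- baren: Black round printing pad with wooden strap handle, 100 across x 40 high, loose, in front of the hood to the left. Origin: centre of its underside. Bystander.
- gouge: Short gouge with blue handle, 108x25x19, loose, in front of the hood to the right. Origin: centre of its underside. Bystander.
- tin_inside: Ink tin 71 across x 51 high, standing on the plinth inside the hood. Origin: centre of its underside. Bystander.
Mind the look-alikes: they are no part of the job. Of the things that look like the part that bears fan, take the one that is nearest to the robot's base at the start.

How it is judged (in metres and radians):
On the way, in this order (a step that is already met when the one before it is completed fails the run):
1. the fingers push the window up by its lip (contact force between the fingers and lip above 0.5 N and value of joint sash above 0.045 m), for 0.05 s.
2. the window stands with its pointer within the mark's height, the fingers off the lip (z of pointer in the frame of mark between -0.008 and 0.008 m and velocity of joint sash between -0.005 and 0.005 m/s and contact force between the fingers and lip below 0.2 N), for 0.3 s.
3. the fan button is pressed down (value of joint fan above 0.0045 m).
At the end, for the whole second after the job is handed in: The pointer's tip is within 8 mm of the middle of the green mark in height, the window is still, the button has sprung back, and the four bystanders are within 25 mm of where they stood (z of pointer in the frame of mark between -0.008 and 0.008 m and velocity of joint sash between -0.005 and 0.005 m/s and value of joint fan below 0.0015 m and distance of each of tin_red, baren, gouge, tin_inside from where it was at the start of the episode below 0.025 m); the robot touches nothing.
It fails at once if the lip is pinched from above and below (contact force between the fingers and lip above 0.5 N and contact force between the fingers and lip_strip above 0.5 N).
It fails at once if a bystander is lifted, carried or pushed away by 25 mm or more (distance of any of tin_red, baren, gouge, tin_inside from where it was at the start of the episode above 0.025 m).
It also fails if it takes over 45 s, if anything falls off the work surface, if the arm or the gripper's body presses on something with over 40 N, if the wrist force passes 120 N, or if a joint passes its speed limit or range.

### The arm

A 6-joint arm with a two-finger parallel gripper is mounted at the origin on a cart in front of the work surface, level with it; the furniture and walls round the work are solid. World frame = base frame: x ahead of the robot, y to its left, z up, the work surface at z = 0. Lengths are in m, angles in degrees, forces in N, time in s.
With the tool pointing down it reaches from about 0.35 to 0.875 m from the base axis. Payload 15.5 kg.
Tool frame: the origin (TCP) lies at the very end of the fingers, on their centre line; the grasp point (between the pads) lies bot.grasp_offset behind it (bot.grasp_offset is the distance from the TCP to the grasp point, in m); z points along the fingers, y is the line along which they close (so a half turn about z gives the same grasp; the last joint's range is limited). The gripper opens to 85 mm and grips with 20 to 120 N. Pads are 22 mm wide; open, the fingers measure 114 mm over their backs; the gripper's body (76 mm by 85 mm) begins 54 mm behind the grasp point. The pads swing forward as they close: fully open they stand 13 mm farther back than shut.
Start: joints at [-80.014, 28.281, 77.091, -0, 74.628, -5.472], TCP at [0.167, -0.602, 0.231] pointing down, gripper open.
Joint ranges: [-166.48, 166.48], [-47.26, 123.95], [12.59, 153.08], [-70.14, 250.14], [6.76, 159.57], [-176.63, 176.63]. Speed limits (degrees/s): [108.29, 108.29, 147.25, 172.46, 172.46, 172.46].

### API

Orientations are given as a 3x3 rotation matrix whose columns are the frame's x, y, z axes.
In Python, from plant import bot, capture, get_calibration, finish_job, masks_of, place_of gives the robot as it stands. The module is installed in compiled form; this text tells all that it offers.
- The arm moves only by the shell command python3 -m inch 'ROWS' [FORCE]. ROWS is JSON, a list of rows, each an object with "grip": the finger opening in mm, from 0 to 85.4; "translation": the shift along the tool's x, y, z in mm, a list of three; "roll": the turn about the tool's z in degrees. A call has exactly 8 rows; each row is the pose to reach, as a shift and turn from the pose commanded when the call began, along the tool's axes at that moment; what a row does not reach only later rows make up. A row lasts 1/12 s, in which the tool goes at most 41.7 mm and 7.16 degrees, less where a joint would pass 70% of its speed; a pose out of reach is approached as far as the arm can. A call with a gripper value outside its range is refused whole. The fingers move at their own pace and stop on an object; FORCE is the grip in N (left out, the last holds). Time passes only in rows, so rows that repeat a pose let the fingers close, or fill a call up. It gives the time, the measured TCP pose, the force, the opening and the grip force at its end, in the units of the state.
- bot.sense(): the state, without advancing time (a new reading comes with each control period).
- capture(name): name is "scene" or "side" or "wrist"; returns the picture (420x560x3 uint8, red, green, blue); there is no depth.
- get_calibration(name): a dict with "fx", "fy", "cx", "cy" (pixels), "rvec" (rotation vector, rad) and "tvec" (3), from world to camera coordinates, as OpenCV has them. Camera axes: x right, y down, z forward; pixel columns grow to the right and rows downward; lengths in m; the calibration is good to about 2 mm. A picture is of the moment at which its call begins: read the wrist's pose just before it. get_calibration takes no time and is no camera call; for the wrist camera it gives the pose at the moment of the call.
- finish_job(): hands the job in; it is judged then, once.
Trained networks look in the newest picture that a camera, given by its name, has taken for a name from the list of things; names that differ only in an ending like _2 or _b are one class to them, and where a whole thing is asked for, a point or a joint stands for the part that bears it (a point fixed in the world has none). Each returns a list of dicts, best first, with "score" (0 to 1); they miss things now and then, are a little off and sometimes report something else, mostly with a low value. They report only what shows in the picture. A call takes as long as a camera call. They do not tell look-alikes from the thing itself.
- masks_of(camera, name): "region" (420x560 bool, what is visible of it).
- place_of(camera, name): "xyz" ([x, y, z] in m, in world coordinates, good to about 4 mm: a listed point, or the origin of a listed thing).
The state is a dict: "time_s": time; "qpos": joint angles; "joint_vel": joint speeds; "joint_efforts": joint torques, N m; "tcp_pos": TCP position; "orientation": TCP orientation; "wrist_force": force on the tool from outside, world axes, zero at the start; "moment": the same for the moment, N m; "opening": finger opening in m; "finger_force": force on a finger pad.
Only numpy, scipy, OpenCV 4.12 (cv2) and the standard library are available. Lean on these libraries where they do the work, as an engineer would, in place of code of your own. Each camera call takes 0.05 s, during which the arm holds its last target. There are 200 camera calls.

## Working session

There is one attempt and no reset: what is moved stays moved. The work goes in short steps, Python scripts to look and compute and a shell command to move; the robot and the scene stay as the last step left them, time stands still between calls to the robot, and variables do not carry over. Pictures are saved under pics/ and viewed, at most 10 in all, crops included, and the job is handed in when it is done.

```bash
mkdir -p pics; cat > h.py <<'E'
import numpy as np,cv2
from plant import *
def save(n,f):
    im=capture(n); cv2.imwrite('pics/'+f,cv2.cvtColor(im,cv2.COLOR_RGB2BGR)); return im
def places(cam,names):
    for n in names:
        print(cam,n,[(np.round(d['xyz'],3).tolist(),round(float(d['score']),2)) for d in place_of(cam,n)][:4])
E
python3 - <<'E'
from h import *
a=save('scene','s0.png');b=save('side','d0.png')
cv2.imwrite('pics/both.png',cv2.cvtColor(cv2.resize(np.vstack([a,b]),(400,600)),cv2.COLOR_RGB2BGR))
for c in('scene','side'): places(c,['hood','lip','lip_edge','pointer','mark','fan_top','tin_red','baren','gouge','tin_inside'])
s=bot.sense();print(s['time_s'],s['tcp_pos'],np.round(s['orientation'],3),bot.grasp_offset)
E
```

```text
scene hood [([0.582, 0.048, -0.001], 0.71), ([0.595, 0.186, 0.273], 0.21)]
scene lip [([0.588, 0.05, 0.126], 0.83)]
scene lip_edge [([0.517, 0.059, 0.132], 0.79), ([0.419, 0.252, 0.002], 0.29)]
scene pointer [([0.583, 0.173, 0.172], 0.9), ([0.516, 0.056, 0.129], 0.47)]
scene mark [([0.6, 0.191, 0.269], 0.44)]
scene fan_top [([0.471, -0.208, 0.022], 0.68), ([0.57, -0.273, 0.022], 0.64), ([0.591, -0.177, 0.025], 0.63)]
scene tin_red [([0.531, 0.326, 0.003], 0.58), ([0.588, 0.05, 0.124], 0.58), ([0.416, 0.249, 0.003], 0.42)]
scene baren [([0.419, 0.251, 0.002], 0.8)]
scene gouge [([0.404, -0.086, 0.0], 0.65)]
scene tin_inside [([0.531, 0.326, 0.0], 0.46)]
side hood []
side lip []
side lip_edge []
side pointer [([0.581, 0.17, 0.174], 0.78)]
side mark [([0.595, 0.191, 0.269], 0.43)]
side fan_top [([0.575, -0.274, 0.02], 0.68), ([0.59, -0.177, 0.022], 0.5), ([0.473, -0.212, 0.021], 0.45)]
side tin_red [([0.532, 0.332, -0.002], 0.68), ([0.42, 0.251, -0.003], 0.59)]
side baren [([0.422, 0.249, -0.001], 0.61), ([0.587, 0.051, 0.129], 0.5)]
side gouge [([0.409, -0.087, 0.002], 0.65)]
side tin_inside []
1.1 [ 0.16659941 -0.60239542  0.2312765 ] [[ 0.964  0.267  0.   ]
 [ 0.267 -0.964 -0.   ]
 [ 0.     0.    -1.   ]] 0.0187
```

View pics/s0.png

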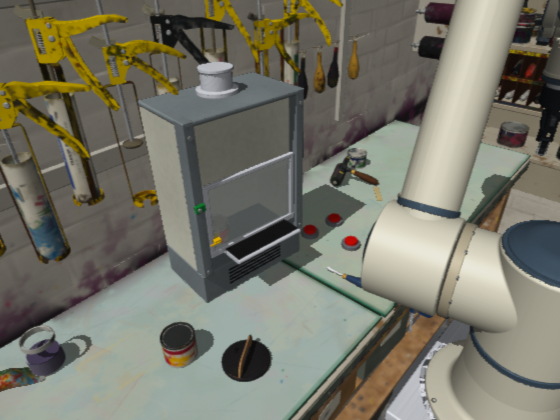

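View pics/d0.png

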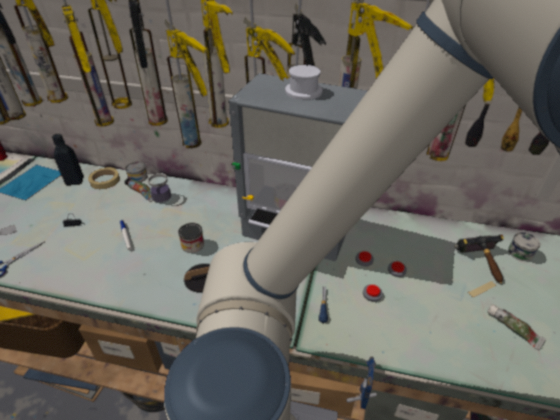

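The scene shows the hood with its window slightly open. The yellow pointer is at (215,241), the green mark at (199,209) and the black-topped lip at (262,240). There are three red buttons, at (351,243), (311,231) and (334,219). The side view shows the same three at (373,292), (365,258) and (398,268).

Fan candidates and distance from the base:

| Scene pixel | World x, y (m) | Distance (m) |
|---|---|---|
| (351,243) | 0.471, -0.21 | 0.515 |
| (311,231) | 0.59, -0.177 | 0.616 |
| (334,219) | 0.572, -0.273 | 0.634 |

I choose the first, as it is nearest. It still needs the close crop. I'm moving in front of the hood now.

```bash
python3 - <<'E'
import cv2
a=cv2.imread('pics/s0.png');b=cv2.imread('pics/d0.png')
import numpy as np
cv2.imwrite('pics/crop0.png',np.hstack([cv2.resize(a[180:280,190:390],(400*1,200),interpolation=2),cv2.resize(b[230:330,300:500],(400,200),interpolation=2)]))
E
python3 -m inch '[{"grip":85,"translation":[30,-40,0],"roll":6},{"grip":85,"translation":[50,-70,0],"roll":12},{"grip":85,"translation":[75,-100,0],"roll":18},{"grip":85,"translation":[100,-135,0],"roll":23.5},{"grip":85,"translation":[120,-165,0],"roll":23.5},{"grip":85,"translation":[145,-200,0],"roll":23.5},{"grip":85,"translation":[165,-230,0],"roll":23.5},{"grip":85,"translation":[165,-230,0],"roll":23.5}]'
```

```text
time_s: 1.77
tcp_pos: [0.2648, -0.3308, 0.2312]
orientation: [[0.991, -0.137, -0.0], [-0.137, -0.991, 0.003], [-0.001, -0.003, -1.0]]
wrist_force: [-0.0, -0.7, 0.2]
opening: 0.0853
finger_force: 0.0
```

View pics/crop0.png

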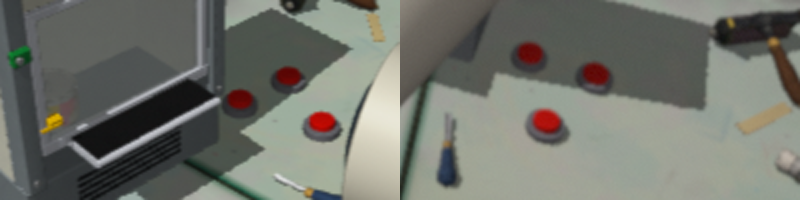

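The crop confirms that the button nearest the robot is the front one, at crop (321,123) and (546,122). The other two stand behind it. The black strip is inset from the lip's light front rim. Moving on.

```bash
python3 -m inch '[{"grip":85,"translation":[5,-30,0],"roll":0},{"grip":85,"translation":[10,-60,0],"roll":0},{"grip":85,"translation":[20,-90,0],"roll":0},{"grip":85,"translation":[25,-120,0],"roll":0},{"grip":85,"translation":[30,-150,0],"roll":0},{"grip":85,"translation":[35,-180,0],"roll":0},{"grip":85,"translation":[40,-210,0],"roll":0},{"grip":85,"translation":[50,-240,0],"roll":0}]'
python3 -m inch '[{"grip":85,"translation":[5,-30,0],"roll":0},{"grip":85,"translation":[10,-60,0],"roll":0},{"grip":85,"translation":[20,-90,0],"roll":0},{"grip":85,"translation":[25,-120,0],"roll":0},{"grip":85,"translation":[30,-150,0],"roll":0},{"grip":85,"translation":[30,-170,0],"roll":0},{"grip":85,"translation":[30,-170,0],"roll":0},{"grip":85,"translation":[30,-170,0],"roll":0}]'
python3 - <<'E'
from h import *
a=save('scene','s1.png');b=save('wrist','w1.png')
cv2.imwrite('pics/c1.png',cv2.cvtColor(np.hstack([cv2.resize(a[120:330,140:420],(400,300)),cv2.resize(b,(400,300))]),cv2.COLOR_RGB2BGR))
for c in('scene','wrist'): places(c,['lip','lip_edge','pointer','mark','fan_top'])
print(bot.sense()['qpos'],bot.sense()['time_s'])
E
```

```text
time_s: 2.43
tcp_pos: [0.3471, -0.1046, 0.2315]
orientation: [[0.99, -0.14, 0.0], [-0.14, -0.99, -0.0], [0.0, 0.0, -1.0]]
wrist_force: [1.6, -0.4, -0.2]
opening: 0.0851
finger_force: 0.0
time_s: 3.1
tcp_pos: [0.4009, 0.0588, 0.2313]
orientation: [[0.99, -0.138, 0.0], [-0.138, -0.99, -0.0], [0.0, 0.0, -1.0]]
wrist_force: [0.8, -0.0, 0.4]
opening: 0.0853
finger_force: 0.0
scene lip [([0.582, 0.05, 0.123], 0.56)]
scene lip_edge [([0.519, 0.054, 0.127], 0.77)]
scene pointer [([0.584, 0.177, 0.172], 0.67)]
scene mark [([0.598, 0.19, 0.27], 0.45)]
scene fan_top [([0.47, -0.21, 0.017], 0.68), ([0.592, -0.177, 0.025], 0.53), ([0.571, -0.272, 0.022], 0.42)]
wrist lip []
wrist lip_edge [([0.518, 0.057, 0.127], 0.73)]
wrist pointer []
wrist mark []
wrist fan_top [([0.472, -0.21, 0.023], 0.57)]
[-2.42815011e-01  1.05206711e+01  1.05928248e+02  2.80706343e-03
  6.35487995e+01  9.78155381e+01] 3.7
```

View pics/c1.png

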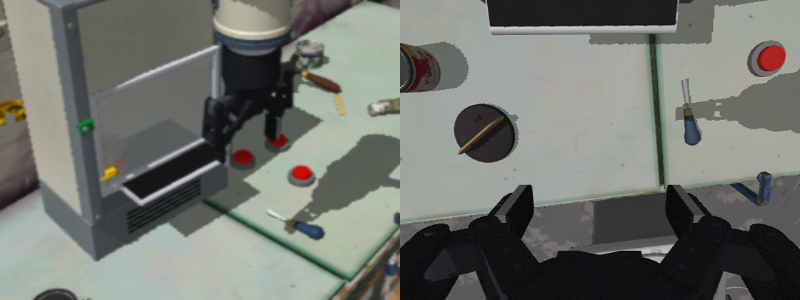

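The scene crop shows the gripper standing in front and right of the lip, clear of everything. The wrist view shows the lip's front edge at about (585,30), with the baren at (485,133), the gouge at (690,110) and the chosen button at (770,57). The tool can only stay upright, so I'll close the fingers and set their side faces on the lip's rounded front edge. They will push inward gently, and friction should carry the lip up. The strip is inset from that edge, so it shouldn't be touched.

```bash
python3 -m inch '[{"grip":0,"translation":[0,-5,30],"roll":0},{"grip":0,"translation":[0,-14,60],"roll":0},{"grip":0,"translation":[0,-14,90],"roll":0},{"grip":0,"translation":[20,-14,112],"roll":0},{"grip":0,"translation":[40,-14,112],"roll":0},{"grip":0,"translation":[60,-14,112],"roll":0},{"grip":0,"translation":[80,-14,112],"roll":0},{"grip":0,"translation":[80,-14,112],"roll":0}]' 30
python3 - <<'E'
from h import *
a=save('scene','s2.png');b=save('wrist','w2.png')
cv2.imwrite('pics/c2.png',cv2.cvtColor(np.hstack([cv2.resize(a[150:300,180:380],(400,300)),cv2.resize(b,(400,300))]),cv2.COLOR_RGB2BGR))
places('wrist',['lip','lip_edge'])
E
```

```text
time_s: 4.37
tcp_pos: [0.486, 0.0602, 0.1193]
orientation: [[0.99, -0.14, 0.003], [-0.14, -0.99, -0.0], [0.003, -0.0, -1.0]]
wrist_force: [-0.5, -0.8, 0.7]
opening: 0.0001
finger_force: 0.0
wrist lip [([0.582, 0.049, 0.124], 0.64)]
wrist lip_edge [([0.52, 0.057, 0.128], 0.64)]
```

View pics/c2.png

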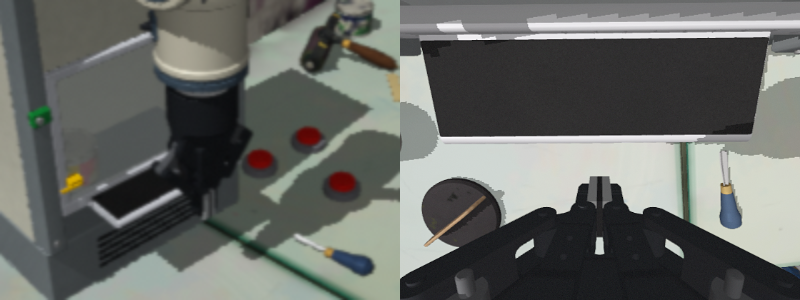

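The wrist view shows the closed fingertips at (598,185), centred on the lip's front rim at (598,137) with a gap left between them. The rim is light all along, so the strip is inset. Creeping in.

```bash
python3 -m inch '[{"grip":0,"translation":[6,0,0],"roll":0},{"grip":0,"translation":[12,0,0],"roll":0},{"grip":0,"translation":[16,0,0],"roll":0},{"grip":0,"translation":[18,0,0],"roll":0},{"grip":0,"translation":[20,0,0],"roll":0},{"grip":0,"translation":[21,0,0],"roll":0},{"grip":0,"translation":[22,0,0],"roll":0},{"grip":0,"translation":[22,0,0],"roll":0}]'
```

```text
time_s: 5.23
tcp_pos: [0.5039, 0.0576, 0.1193]
orientation: [[0.99, -0.14, -0.0], [-0.14, -0.99, 0.0], [-0.0, -0.0, -1.0]]
wrist_force: [-0.4, -0.0, 0.2]
opening: 0.0
finger_force: 0.0
```

```bash
python3 -m inch '[{"grip":0,"translation":[1,0,0],"roll":0},{"grip":0,"translation":[2,0,0],"roll":0},{"grip":0,"translation":[3,0,0],"roll":0},{"grip":0,"translation":[4,0,0],"roll":0},{"grip":0,"translation":[5,0,0],"roll":0},{"grip":0,"translation":[5,0,0],"roll":0},{"grip":0,"translation":[5,0,0],"roll":0},{"grip":0,"translation":[5,0,0],"roll":0}]'
```

```text
time_s: 5.9
tcp_pos: [0.5086, 0.057, 0.1192]
orientation: [[0.99, -0.14, -0.0], [-0.14, -0.99, 0.0], [-0.0, 0.0, -1.0]]
wrist_force: [-1.5, 0.7, 0.7]
opening: 0.0
finger_force: 0.9
```

```bash
python3 -m inch '[{"grip":0,"translation":[0.5,0,0],"roll":0},{"grip":0,"translation":[1,0,0],"roll":0},{"grip":0,"translation":[1.5,0,0],"roll":0},{"grip":0,"translation":[2,0,0],"roll":0},{"grip":0,"translation":[2,0,0],"roll":0},{"grip":0,"translation":[2,0,0],"roll":0},{"grip":0,"translation":[2,0,0],"roll":0},{"grip":0,"translation":[2,0,0],"roll":0}]'
```

```text
time_s: 6.57
tcp_pos: [0.5088, 0.0569, 0.1188]
orientation: [[0.99, -0.14, -0.004], [-0.14, -0.99, 0.0], [-0.004, 0.0, -1.0]]
wrist_force: [-11.1, 2.7, 2.8]
opening: -0.0001
finger_force: 5.4
```

```bash
python3 -m inch '[{"grip":0,"translation":[1,0,0],"roll":0},{"grip":0,"translation":[1.5,0,-1],"roll":0},{"grip":0,"translation":[1.5,0,-3],"roll":0},{"grip":0,"translation":[1.5,0,-5],"roll":0},{"grip":0,"translation":[1.5,0,-7],"roll":0},{"grip":0,"translation":[1.5,0,-9],"roll":0},{"grip":0,"translation":[1.5,0,-11],"roll":0},{"grip":0,"translation":[1.5,0,-12],"roll":0}]'
python3 - <<'E'
from h import *
capture('scene'); places('scene',['lip_edge','pointer','mark'])
capture('side'); places('side',['lip_edge','pointer','mark'])
E
```

```text
time_s: 7.23
tcp_pos: [0.5088, 0.0569, 0.1303]
orientation: [[0.99, -0.14, -0.007], [-0.14, -0.99, 0.001], [-0.007, 0.0, -1.0]]
wrist_force: [-13.9, 4.4, -4.0]
opening: -0.0002
finger_force: 7.3
scene lip_edge []
scene pointer [([0.583, 0.175, 0.18], 0.86)]
scene mark [([0.597, 0.188, 0.268], 0.56)]
side lip_edge [([0.522, 0.058, 0.136], 0.58)]
side pointer [([0.58, 0.168, 0.184], 0.78)]
side mark [([0.59, 0.191, 0.27], 0.58), ([0.536, 0.331, -0.003], 0.29)]
```

The window follows by friction: the pointer rose by about 9 mm and the lifting force is 4 N. Continuing.

```bash
python3 -m inch '[{"grip":0,"translation":[0.5,0,-3],"roll":0},{"grip":0,"translation":[0.5,0,-7],"roll":0},{"grip":0,"translation":[0.5,0,-11],"roll":0},{"grip":0,"translation":[0.5,0,-15],"roll":0},{"grip":0,"translation":[0.5,0,-19],"roll":0},{"grip":0,"translation":[0.5,0,-23],"roll":0},{"grip":0,"translation":[0.5,0,-27],"roll":0},{"grip":0,"translation":[0.5,0,-30],"roll":0}]'
python3 -m inch '[{"grip":0,"translation":[0,0,-4],"roll":0},{"grip":0,"translation":[0,0,-8],"roll":0},{"grip":0,"translation":[0,0,-12],"roll":0},{"grip":0,"translation":[0,0,-16],"roll":0},{"grip":0,"translation":[0,0,-20],"roll":0},{"grip":0,"translation":[0,0,-24],"roll":0},{"grip":0,"translation":[0,0,-28],"roll":0},{"grip":0,"translation":[0,0,-30],"roll":0}]'
python3 - <<'E'
from h import *
capture('scene'); places('scene',['pointer','mark'])
capture('side'); places('side',['lip_edge','pointer','mark'])
E
```

```text
time_s: 8.3
tcp_pos: [0.5089, 0.0568, 0.1601]
orientation: [[0.99, -0.14, -0.008], [-0.14, -0.99, 0.001], [-0.008, 0.0, -1.0]]
wrist_force: [-17.0, 5.1, -3.4]
opening: -0.0001
finger_force: 8.5
time_s: 8.97
tcp_pos: [0.5089, 0.0568, 0.1902]
orientation: [[0.99, -0.14, -0.008], [-0.14, -0.99, 0.001], [-0.008, 0.0, -1.0]]
wrist_force: [-17.0, 3.7, -4.0]
opening: 0.0002
finger_force: 8.8
scene pointer [([0.582, 0.174, 0.245], 0.85)]
scene mark [([0.594, 0.186, 0.272], 0.6)]
side lip_edge [([0.519, 0.058, 0.196], 0.61)]
side pointer [([0.579, 0.172, 0.246], 0.61)]
side mark [([0.593, 0.19, 0.266], 0.57)]
```

```bash
python3 -m inch '[{"grip":0,"translation":[0,0,-4],"roll":0},{"grip":0,"translation":[0,0,-8],"roll":0},{"grip":0,"translation":[0,0,-12],"roll":0},{"grip":0,"translation":[0,0,-16],"roll":0},{"grip":0,"translation":[0,0,-19],"roll":0},{"grip":0,"translation":[0,0,-22],"roll":0},{"grip":0,"translation":[0,0,-23],"roll":0},{"grip":0,"translation":[0,0,-23],"roll":0}]'
python3 - <<'E'
from h import *
a=save('scene','s3.png'); places('scene',['pointer','mark'])
b=save('side','d3.png'); places('side',['pointer','mark'])
cv2.imwrite('pics/c3.png',cv2.cvtColor(np.hstack([cv2.resize(a[190:240,180:240],(400,333),interpolation=0),cv2.resize(b[145:195,220:280],(400,333),interpolation=0)]),cv2.COLOR_RGB2BGR))
E
```

```text
time_s: 9.98
tcp_pos: [0.5089, 0.0568, 0.2131]
orientation: [[0.99, -0.14, -0.008], [-0.14, -0.99, 0.001], [-0.008, 0.0, -1.0]]
wrist_force: [-19.4, 4.2, 1.0]
opening: 0.0
finger_force: 9.9
scene pointer [([0.584, 0.175, 0.267], 0.67)]
scene mark [([0.599, 0.187, 0.27], 0.44)]
side pointer [([0.577, 0.172, 0.266], 0.74), ([0.521, 0.06, 0.218], 0.48), ([0.584, 0.046, -0.004], 0.35)]
side mark []
```

View pics/c3.png

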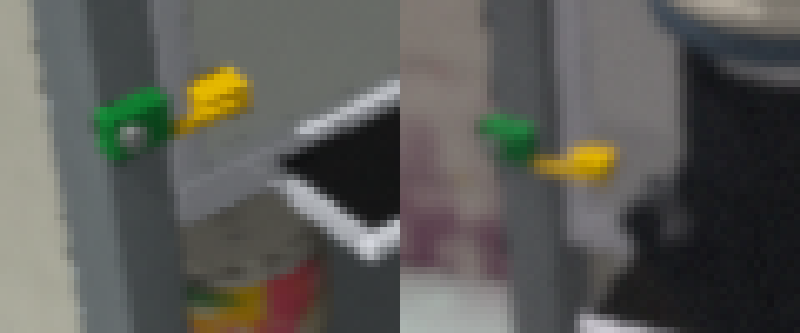

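The crop shows the pointer tip just right of the mark: scene crop (172,127) against mark centre (133,128), and side crop (535,165) against about (510,138). Triangulating both.

```bash
python3 - <<'E'
from h import *
P=[];U=[]
def proj(c):
    k=get_calibration(c);K=np.array([[k['fx'],0,k['cx']],[0,k['fy'],k['cy']],[0,0,1.]])
    return K@np.hstack([cv2.Rodrigues(np.array(k['rvec'],float))[0],np.array(k['tvec'],float).reshape(3,1)])
A,B=proj('scene'),proj('side')
def tri(a,b):
    X=cv2.triangulatePoints(A,B,np.array(a,float),np.array(b,float)).ravel();return X[:3]/X[3]
print('tip',tri((205.8,209.1),(240.2,169.8)),'mark',tri((200,209.2),(236.3,165.7)))
# predicted outline rows of the mark face (hood yaw -8) for centre heights, and green pixel extents
for c,f,M in(('scene','s3.png',A),('side','d3.png',B)):
    im=cv2.imread('pics/'+f).astype(int);b,g,r=im[...,0],im[...,1],im[...,2]
    for nm,m in(('green',(g>r+40)&(g>b+30)),('yellow',(r>b+90)&(g>b+60))):
        m[:, :190]=0;m[:,265:]=0;m[:140]=0;m[235:]=0
        y,x=np.nonzero(m);print(c,nm,x.min(),x.max(),y.min(),y.max(),x.mean(),y.mean())
    t=np.radians(-8);hx=np.array([np.cos(t),np.sin(t),0]);hy=np.array([-np.sin(t),np.cos(t),0])
    for z in(.265,.269,.273):
        o=np.array([.596,.189,z]);q=np.array([o-hx*d+hy*w+[0,0,h] for d in(0,.01) for w in(-.011,.011) for h in(-.008,.008)])
        p=np.c_[q,np.ones(8)]@M.T;p=p[:,:2]/p[:,2:];print(z,p.min(0).round(1),p.max(0).round(1),p.mean(0).round(1))
    for z in(.263,.267,.271):
        p=M@[.583,.174,z,1];print('tip',z,(p[:2]/p[2]).round(1))
E
```

```text
tip [0.58495308 0.17665986 0.26213843] mark [0.58893848 0.18861562 0.26803698]
scene green 194 204 203 213 199.14705882352942 207.39705882352942
scene yellow 207 218 200 234 212.1060606060606 206.3030303030303
0.265 [192.5 203.8] [205.4 216.5] [199.  210.1]
0.269 [192.2 202.2] [205.2 214.8] [198.7 208.5]
0.273 [191.9 200.5] [205.  213.2] [198.5 206.8]
tip 0.263 [207.7 209.1]
tip 0.267 [207.5 207.5]
tip 0.271 [207.2 205.8]
side green 232 239 162 168 236.03030303030303 164.63636363636363
side yellow 241 251 167 171 246.94594594594594 168.94594594594594
0.265 [231.3 161.9] [241.  170.8] [236.2 166.3]
0.269 [231.2 160.7] [240.9 169.5] [236.1 165.1]
0.273 [231.1 159.4] [240.8 168.2] [236.  163.8]
tip 0.263 [241.  169.5]
tip 0.267 [240.9 168.2]
tip 0.271 [240.8 167. ]
```

The gap is about 5 mm (2.5 to 8 from the two methods). I'll raise 5 mm more and then draw straight back.

```bash
python3 -m inch '[{"grip":0,"translation":[0,0,-1],"roll":0},{"grip":0,"translation":[0,0,-2.5],"roll":0},{"grip":0,"translation":[0,0,-4],"roll":0},{"grip":0,"translation":[0,0,-5],"roll":0},{"grip":0,"translation":[0,0,-5],"roll":0},{"grip":0,"translation":[0,0,-5],"roll":0},{"grip":0,"translation":[-2,0,-5],"roll":0},{"grip":0,"translation":[-5,0,-5],"roll":0}]'
python3 -m inch '[{"grip":0,"translation":[-10,0,0],"roll":0},{"grip":0,"translation":[-20,0,0],"roll":0},{"grip":0,"translation":[-35,0,0],"roll":0},{"grip":0,"translation":[-50,0,0],"roll":0},{"grip":0,"translation":[-50,0,0],"roll":0},{"grip":0,"translation":[-50,0,0],"roll":0},{"grip":0,"translation":[-50,0,0],"roll":0},{"grip":0,"translation":[-50,0,0],"roll":0}]'
python3 - <<'E'
from h import *
a=save('scene','s4.png'); places('scene',['pointer','mark','lip','fan_top'])
b=save('side','d4.png'); places('side',['pointer','mark'])
cv2.imwrite('pics/c4.png',cv2.cvtColor(np.hstack([cv2.resize(a[190:240,180:240],(400,333),interpolation=2),cv2.resize(b[145:195,220:280],(400,333),interpolation=2)]),cv2.COLOR_RGB2BGR))
E
```

```text
time_s: 10.95
tcp_pos: [0.5075, 0.0571, 0.219]
orientation: [[0.99, -0.14, -0.001], [-0.14, -0.99, -0.0], [-0.001, 0.0, -1.0]]
wrist_force: [-0.0, 0.3, 0.5]
opening: -0.0001
finger_force: 0.0
time_s: 11.62
tcp_pos: [0.459, 0.064, 0.2195]
orientation: [[0.99, -0.14, 0.001], [-0.14, -0.99, 0.0], [0.001, -0.0, -1.0]]
wrist_force: [-0.6, -0.2, 0.1]
opening: -0.0001
finger_force: 0.0
scene pointer [([0.586, 0.174, 0.272], 0.73)]
scene mark [([0.596, 0.187, 0.271], 0.46)]
scene lip [([0.583, 0.05, 0.223], 0.79)]
scene fan_top [([0.472, -0.207, 0.018], 0.7), ([0.583, 0.05, 0.223], 0.64), ([0.57, -0.271, 0.024], 0.63), ([0.592, -0.178, 0.023], 0.52)]
side pointer []
side mark [([0.589, 0.19, 0.271], 0.41)]
```

View pics/c4.png

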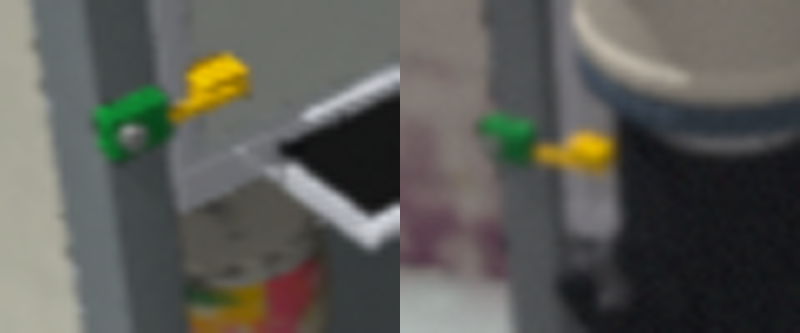

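The pointer tip is level with the mark: scene crop (170,115) on mark centre (133,122), side (535,155). That puts it within about 2 mm. The wrist force is zero, so the fingers are off the lip. Next is the button.

```bash
python3 -m inch '[{"grip":0,"translation":[0,35,0],"roll":0},{"grip":0,"translation":[0,70,0],"roll":0},{"grip":0,"translation":[0,105,0],"roll":0},{"grip":0,"translation":[0,140,0],"roll":0},{"grip":0,"translation":[0,175,0],"roll":0},{"grip":0,"translation":[0,210,0],"roll":0},{"grip":0,"translation":[20,245,0],"roll":0},{"grip":0,"translation":[50,269,0],"roll":0}]'
python3 -m inch '[{"grip":0,"translation":[0,0,30],"roll":0},{"grip":0,"translation":[0,0,60],"roll":0},{"grip":0,"translation":[0,0,90],"roll":0},{"grip":0,"translation":[0,0,120],"roll":0},{"grip":0,"translation":[0,0,130],"roll":0},{"grip":0,"translation":[0,0,140],"roll":0},{"grip":0,"translation":[0,0,140],"roll":0},{"grip":0,"translation":[0,0,140],"roll":0}]'
python3 - <<'E'
from h import *
a=save('scene','s5.png');places('scene',['fan_top','pointer','mark'])
b=save('wrist','w5.png'); places('wrist',['fan_top'])
cv2.imwrite('pics/c5.png',cv2.cvtColor(np.hstack([cv2.resize(a[170:290,260:420],(400,300)),cv2.resize(b,(400,300))]),cv2.COLOR_RGB2BGR))
print(bot.sense()['tcp_pos'])
E
```

```text
time_s: 12.68
tcp_pos: [0.4685, -0.2119, 0.2195]
orientation: [[0.99, -0.142, -0.001], [-0.142, -0.99, -0.0], [-0.001, 0.0, -1.0]]
wrist_force: [1.5, -0.1, 0.7]
opening: -0.0001
finger_force: 0.0
time_s: 13.35
tcp_pos: [0.4707, -0.2095, 0.0801]
orientation: [[0.99, -0.14, 0.001], [-0.14, -0.99, -0.0], [0.001, 0.0, -1.0]]
wrist_force: [0.6, 0.8, 0.2]
opening: 0.0001
finger_force: 0.0
scene fan_top [([0.592, -0.176, 0.022], 0.68), ([0.473, -0.208, 0.02], 0.46), ([0.57, -0.273, 0.021], 0.42)]
scene pointer [([0.584, 0.178, 0.269], 0.75)]
scene mark [([0.597, 0.191, 0.273], 0.51), ([0.582, 0.05, 0.224], 0.35)]
wrist fan_top [([0.472, -0.214, 0.023], 0.94), ([0.593, -0.178, 0.022], 0.67), ([0.572, -0.268, 0.022], 0.56)]
[ 0.4705775  -0.20946802  0.08008786]
```

View pics/c5.png

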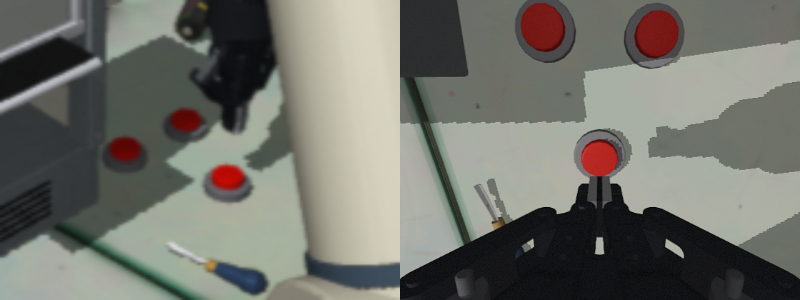

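The wrist view shows the fingertips in line with the chosen button at (600,155), and the gouge well clear. The scene view shows the tip above that button. Pressing it and letting go.

```bash
python3 -m inch '[{"grip":0,"translation":[0,0,25],"roll":0},{"grip":0,"translation":[0,0,45],"roll":0},{"grip":0,"translation":[0,0,54],"roll":0},{"grip":0,"translation":[0,0,58],"roll":0},{"grip":0,"translation":[0,0,61],"roll":0},{"grip":0,"translation":[0,0,64],"roll":0},{"grip":0,"translation":[0,0,65],"roll":0},{"grip":0,"translation":[0,0,65],"roll":0}]'
```

```text
time_s: 14.32
tcp_pos: [0.4701, -0.2093, 0.0157]
orientation: [[0.99, -0.14, 0.001], [-0.14, -0.99, -0.0], [0.001, 0.0, -1.0]]
wrist_force: [-6.3, 3.4, 23.3]
opening: -0.0001
finger_force: 11.7
```

The button is at its stop, with z = 0.0157 and 23 N on the wrist. Lifting off.

```bash
python3 -m inch '[{"grip":0,"translation":[0,0,-5],"roll":0},{"grip":0,"translation":[0,0,-15],"roll":0},{"grip":0,"translation":[0,0,-40],"roll":0},{"grip":0,"translation":[0,0,-70],"roll":0},{"grip":0,"translation":[0,0,-100],"roll":0},{"grip":0,"translation":[0,0,-100],"roll":0},{"grip":0,"translation":[0,0,-100],"roll":0},{"grip":0,"translation":[0,0,-100],"roll":0}]'
python3 - <<'E'
from h import *
for c in('scene','side'):
    capture(c); places(c,['pointer','mark','fan_top','tin_red','baren','gouge'])
E
```

```text
time_s: 14.98
tcp_pos: [0.4703, -0.2093, 0.1147]
orientation: [[0.99, -0.14, 0.001], [-0.14, -0.99, -0.0], [0.001, 0.0, -1.0]]
wrist_force: [0.2, -1.3, -0.6]
opening: 0.0
finger_force: 0.0
scene pointer []
scene mark [([0.594, 0.186, 0.271], 0.4)]
scene fan_top [([0.574, -0.272, 0.022], 0.66), ([0.472, -0.207, 0.019], 0.41), ([0.591, -0.176, 0.025], 0.4)]
scene tin_red [([0.529, 0.324, 0.003], 0.83)]
scene baren []
scene gouge [([0.406, -0.088, -0.001], 0.6)]
side pointer [([0.522, 0.055, 0.226], 0.6), ([0.577, 0.172, 0.273], 0.58), ([0.584, 0.046, -0.004], 0.38)]
side mark []
side fan_top [([0.593, -0.179, 0.021], 0.57), ([0.474, -0.214, 0.022], 0.49)]
side tin_red []
side baren [([0.416, 0.248, 0.0], 0.77)]
side gouge [([0.406, -0.085, 0.003], 0.46)]
```

Pointer and mark agree at about 0.270, the button is back up, and the three bystanders the cameras found are where they were. Handing in.

```bash
python3 -c "from plant import finish_job; print(finish_job())"
```

```text
the job is handed in; nothing more can be done
None
```

I handed the job in at about 15 s with no verdict shown: the window stands with its pointer within about 2 mm of the mark's middle and the nearest fan button was pressed to its stop and let go, but since the tool could only point down, I raised the window by pressing the closed fingertips against the lip's front edge rather than from beneath; the red tin, baren and gouge measured in place, and I did not re-measure the tin inside the hood.

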